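Seal the pillbox tub and shut it in the console drawer

TASK

Pull the half-open drawer of the ash console out until the whole lid of the airtight tub in it is clear of the console top. Then press the teal lid down with single touches, spot by spot around its edge and never leaning hard on it, until it sits fully home on the tub all round, and push the drawer completely shut. Leave everything else where it stands.

Things in the scene. Friction and masses are not known exactly. Their poses are not given: they have to be found in the camera images.
- drawer (a joint): How far the drawer is drawn out of the ash console towards the robot, in m: 0 shut, 0.215 at its stop. Starts at 0.10 to 0.145; the whole lid is clear of the console top from 0.18 on. It runs level along the console's own front-back line with about 2 N of friction and stays where it is left. The fixed console is 270 mm wide, 280 deep, 122 high; a block and a remote lie at the back of its top.
- drawer_edge (a point): Middle of the top edge of the drawer's front panel, 116 mm above the table; moves with the drawer. The panel is 18 mm thick (9 mm each side of this point), 266 mm wide, reaches down to 6 mm, flat outside. Behind it an open gap 46 mm deep and about 200 mm wide reaches to the lid and down to the drawer floor 20 mm above the table: a finger put down into it can hook the panel.
- tub (a point): Pale grey airtight tub, 130 (x) x 170 (y) x 60 mm (z), fixed in the drawer, moving with it. Origin: centre of its underside, 20 mm above the table. Its x points straight into the console (away from the drawer front, the drawer opens along -x), z up. Origin lies 131 mm behind the outer face of the drawer front (122 mm behind drawer_edge). A stainless pillbox lies inside.
- lid: Teal-framed lid with a clear window, plate 134 (x) x 174 (y) x 6 mm; origin: centre of the plate's underside, at the tub's rim (60 mm above tub origin) when home. Starts 1 to 15 mm proud, tilted. A gasket grips it: a pressed corner gives at 15 to 25 N, stays where left, and may tip another corner up, so go round again. The middle would need nearly 60 N; over 50 N is too hard.
- lid_fl (a point): Point on top of the lid's plate at its front left (nearest the drawer front, +y of the tub) corner, 10 mm in from both edges: a good spot to press. Its height above the tub's origin, along the tub's z, is 66 mm when that corner is home and more while it stands proud.
- lid_fr (a point): Point on top of the lid's plate at its front right (nearest the drawer front, -y of the tub) corner, 10 mm in from both edges: a good spot to press. Its height above the tub's origin, along the tub's z, is 66 mm when that corner is home and more while it stands proud.
- lid_bl (a point): Point on top of the lid's plate at its back left (nearest the console, +y of the tub) corner, 10 mm in from both edges: a good spot to press. Its height above the tub's origin, along the tub's z, is 66 mm when that corner is home and more while it stands proud.
- lid_br (a point): Point on top of the lid's plate at its back right (nearest the console, -y of the tub) corner, 10 mm in from both edges: a good spot to press. Its height above the tub's origin, along the tub's z, is 66 mm when that corner is home and more while it stands proud.
- controller: Purple plastic game controller, 155 x 105 x 40 mm; origin under its middle. Bystander.
- cactus: Green ceramic cactus in a terracotta pot, 80 mm across, 140 mm tall; origin under its middle. Bystander.
- candle: Amber glass candle jar with a wooden cap, 68 mm across, 85 mm tall; origin under its middle. Bystander.
- coaster: Round wooden coaster, 100 mm across, 8 mm thick; origin under its middle. Bystander.
- mug: Blue mug on the coaster, 76 mm across, 90 mm tall; origin under its middle. Bystander.

How it is judged (in metres and radians):
On the way, in this order (a step that is already met when the one before it is completed fails the run):
1. The drawer is drawn out until the whole lid is clear of the console top (value of joint drawer above 0.178 m), for 0.1 s.
2. The lid is home on the tub at all four corners (z of each of lid_fl, lid_fr, lid_bl, lid_br in the frame of tub below 0.068 m), for 0.3 s.
At the end, for the whole second after the job is handed in: The drawer is shut to within 5 mm and at rest, and inside it the lid sits on the tub with all four corners within 2 mm of fully home (all of step 2 and value of joint drawer below 0.005 m and velocity of joint drawer between -0.01 and 0.01 m/s); the robot touches nothing.
It fails at once if The lid is pressed with more than 50 N (contact force between any of the fingers, the arm and lid above 50 N).
It fails at once if Another thing is moved from its place by more than 20 mm (distance of any of controller, cactus, candle, coaster, mug from where it was at the start of the episode above 0.02 m).
It also fails if it takes over 64 s, if anything falls off the work surface, if the arm or the gripper's body presses on something with over 40 N, if the wrist force passes 120 N, or if a joint passes its speed limit or range.

ROBOT

A 6-joint arm with a two-finger parallel gripper is mounted at the origin on the work surface. World frame = base frame: x ahead of the robot, y to its left, z up, the work surface at z = 0. Lengths are in mm, angles in rad, forces in N, time in s.
With the tool pointing down it reaches from about 250 to 850 mm from the base axis. Payload 12.5 kg.
Tool frame: the origin (TCP) lies at the very end of the fingers, on their centre line; the grasp point (between the pads) lies 19 mm behind it; z points along the fingers, y is the direction in which the jaws open and shut (so a half turn about z gives the same grasp; the last joint's range is limited). The gripper opens to 93 mm and grips with 3 to 60 N. Pads are 15 mm wide; open, the fingers measure 128 mm over their backs; the gripper's body (75 mm by 188 mm) begins 65 mm behind the grasp point.
Start: joints at [-1.408, 0.351, 1.652, -0, 1.139, -0.085], TCP at [134.92, -533.18, 218.633] pointing down, gripper open.
Joint ranges: [-2.75, 2.75], [-0.79, 2.1], [0.01, 2.65], [-1.57, 4.71], [0.07, 3.14], [-2.87, 2.87]. Speed limits (rad/s): [2.22, 2.22, 2.79, 3.14, 3.14, 3.14].

INTERFACE

Orientations are given as a rotation vector (axis times angle).
In Python, from workcell import ctrl, read_camera gives the robot as it stands.
- The arm moves only by the tool drive_tool, never from a script. Its argument "steps" is one flat list of numbers, 7 for each row, row after row: the closure, from 0 (fully open) to 1 (shut), then the shift along the tool's x, y, z each as a share of 0.02 m, from -1 to 1, then the turn, a rotation vector about the tool's x, y, z each as a share of 0.12 rad, from -1 to 1. In form: [fingers, tx, ty, tz, rx, ry, rz, fingers, tx, ty, tz, rx, ry, rz, ...]. A call has 1 to 20 rows; each row shifts and turns the commanded pose from where the row before left it, along the tool's axes as they then stand; what a row does not reach is not made up. A row lasts 1/12 s, in which the tool goes at most 41.7 mm and 7.16 degrees, less where a joint would pass 70% of its speed; a pose out of reach is approached as far as the arm can. A call with a number of a shift or a turn outside -1 to 1 is refused whole. A call with a gripper value outside its range is refused whole. The fingers move at their own pace and stop on an object; "grip_force" is the grip in N (left out, the last holds). Time passes only in rows, so rows that do not move let the fingers close. It gives the time, the measured TCP pose, the force and the opening at its end, in the units of the state.
- ctrl.read_state(): the state, without advancing time (a new reading comes with each control period).
- read_camera(name): name is "side" or "top"; returns a dict with "frame" (384x512x3 uint8, red, green, blue), "z_map" (384x512 float32, mm along the optical axis (not along the pixel's ray), 0 where there is no reading), "fx", "fy", "cx", "cy" (pixels), "position" and "orientation" of the camera in the world. Camera axes: x right, y up, looking along -z (the intrinsics and any distortion apply to the point x, -y, -z); pixel columns grow to the right and rows downward; lengths in mm; the calibration is good to about 2 mm. A picture is of the moment at which its call begins.
- ctrl.finish_job(): hands the job in, once; it reports no verdict.
The state is a dict: "time_s": time; "joints": joint angles; "qvel": joint speeds; "effort": joint torques, N m; "eef_pos": TCP position; "tool_rot": TCP orientation; "ft_force": force on the tool from outside, world axes, zero at the start; "torque": the same for the moment, N m; "opening": finger opening in mm.
Only numpy, scipy, OpenCV 4.12 (cv2) and the standard library are available. Lean on these libraries where they do the work, as an engineer would, in place of code of your own. Each camera call takes 0.05 s, during which the arm holds its last target.

## Working session

There is one attempt and no reset: what is moved stays moved. The work goes in short steps, Python scripts to look and compute and a tool call to move; the robot and the scene stay as the last step left them, time stands still between calls to the robot, and variables do not carry over. Pictures are saved under pics/ and viewed, and the job is handed in when it is done.

Besides the shell and the picture viewer there is one more tool, called after "Emit:" by a JSON object that holds its "name" and its "arguments". drive_tool: Moves the arm, as the interface text tells. Shift numbers are shares of 0.02 m and turn numbers shares of 0.12 rad, none past 1 either way. Its arguments: {"type":"object","properties":{"steps":{"type":"array","items":{"type":"number","minimum":-1,"maximum":1}},"grip_force":{"type":"number"}},"required":["steps"]}

```bash
mkdir -p pics; ls
cat > h.py <<'E'
import numpy as np, cv2
from scipy.spatial.transform import Rotation as R
from workcell import ctrl, read_camera
def rot(o):
    o=np.array(o,float)
    if o.shape==(3,3): return o
    return R.from_rotvec(o).as_matrix() if o.size==3 else R.from_quat(o).as_matrix()
def cloud(d):
    z=d['z_map']; v,u=np.mgrid[:z.shape[0],:z.shape[1]]
    p=np.stack([(u-d['cx'])/d['fx']*z,-(v-d['cy'])/d['fy']*z,-z],-1)
    P=p@rot(d['orientation']).T+np.array(d['position']); P[z==0]=np.nan
    return P
def save(d,n): cv2.imwrite('pics/'+n+'.png',d['frame'][:,:,::-1])
E
python3 - <<'E'
from h import *
s=ctrl.read_state(); print(s)
for n in('top','side'):
    d=read_camera(n); save(d,n+'0'); np.save(n+'0.npy',cloud(d)); print({k:v for k,v in d.items() if k not in('frame','z_map')})
E
```

```text
pics
{'time_s': 0.0, 'joints': array([-1.40760053e+00,  3.51203790e-01,  1.65242435e+00,  4.50378695e-05,
        1.13907120e+00, -8.46048540e-02]), 'qvel': array([ 0.00035171, -0.00075247, -0.00082769,  0.00201116, -0.00084097,
       -0.0001793 ]), 'effort': array([-4.64252618e-03, -4.97314095e+01, -2.85257363e+01,  6.96766796e-02,
        2.55773478e-02, -8.61309854e-05]), 'eef_pos': array([ 134.8783886 , -532.85934704,  218.11909275]), 'tool_rot': array([-3.11641445e+00, -3.88082954e-01,  4.10310490e-06]), 'ft_force': array([-0.02695853, -0.09918967,  0.62605004]), 'torque': array([ 0.02546727,  0.03160265, -0.02268381]), 'opening': 93.14951280317281}
{'fx': 457.7423763946413, 'fy': 457.7423763946413, 'cx': 257.42598282394795, 'cy': 188.50902627029626, 'position': array([ 349.9169556 ,    2.30111572, 1538.97933626]), 'orientation': array([ 0.12179111, -0.12814322, -1.58162483])}
{'fx': 391.9299463913721, 'fy': 391.9299463913721, 'cx': 254.76081190594581, 'cy': 188.1227700466838, 'position': array([371.55534673, 959.43719998, 875.94030276]), 'orientation': array([ 0.15232849, -1.29911967, -2.65302454])}
```

View pics/top0.png

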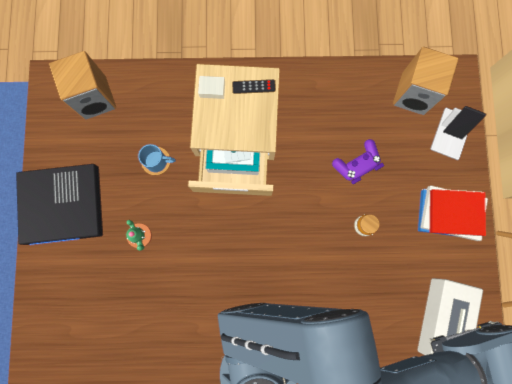

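View pics/side0.png

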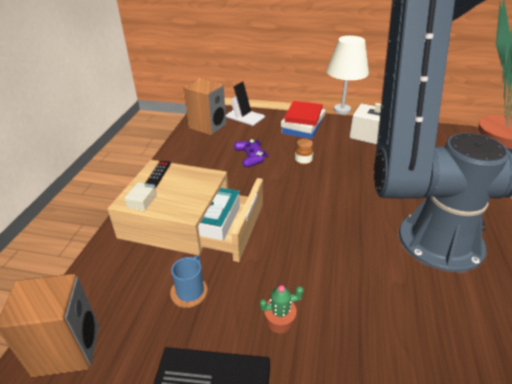

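Top view: the console top spans about (192–280, 65–155). The drawer panel edge runs (189,187)–(272,190), with the lid at (205–260, 150–170). Next I'll measure these.

Run:
```python
from h import *
P=np.load('top0.npy')
for (u,v) in [(192,186),(230,188),(270,191),(195,70),(278,72),(191,150),(275,155),(235,120),(230,177),(212,155),(255,155),(210,168),(255,170)]: print((u,v),P[v,u].round(1))
sub=P[60:200,180:290].reshape(-1,3); sub=sub[~np.isnan(sub[:,0])]
def rect(m,n):
    q=sub[m]; r=cv2.minAreaRect(q[:,:2].astype(np.float32)); print(n,len(q),r,np.median(q[:,2])); print(cv2.boxPoints(r).round(1))
top=(abs(sub[:,2]-122)<5)
xm=np.median(sub[top,0])
rect(top&(sub[:,0]>600),'console')
pan=(abs(sub[:,2]-116)<6)&(sub[:,0]<530)
rect(pan,'panel')
```

```text
(192, 186) [588.4 200.5 117.9]
(230, 188) [580.9  81.3 114.2]
(270, 191) [572.  -45.2  98.5]
(195, 70) [1027.  210.   -3.]
(278, 72) [960.2 -77.8 125.2]
(191, 150) [732.4 220.4   7.2]
(275, 155) [711.8 -67.9   2.6]
(235, 120) [799.   63.4 127.4]
(230, 177) [634.2  86.4  17.7]
(212, 155) [692.3 139.7  97.6]
(255, 155) [692.8   1.   87.4]
(210, 168) [650.6 146.5  92.9]
(255, 170) [642.3   1.7  91.1]
console 5176 ((789.32275390625, 66.95799255371094), (270.8105773925781, 394.8826599121094), 86.26646423339844) 122.68452672702335
[[583.5 -55.3]
 [977.5 -81. ]
 [995.2 189.2]
 [601.1 214.9]]
panel 0 ((0.0, 0.0), (0.0, 0.0), 0.0) nan
[[0. 0.]
 [0. 0.]
 [0. 0.]
 [0. 0.]]
  return _methods._mean(a, axis=axis, dtype=dtype,
  ret = ret.dtype.type(ret / rcount)
```

Run:
```python
from h import *
P=np.load('top0.npy')
sub=P[60:200,180:290].reshape(-1,3); sub=sub[~np.isnan(sub[:,0])]
def rect(m,n):
    q=sub[m]; r=cv2.minAreaRect(q[:,:2].astype(np.float32)); print(n,len(q),r,np.median(q[:,2])); print(cv2.boxPoints(r).round(1))
z=sub[:,2]
rect((abs(z-122)<6)&(sub[:,0]>680),'console')
rect((abs(z-116)<6)&(sub[:,0]<625),'panel')
a=-0.065; ex=np.array([np.cos(a),np.sin(a)]); ey=np.array([-ex[1],ex[0]])
q=sub[(abs(z-116)<5)&(sub[:,0]<625)]; s=q[:,:2]@ex; t=q[:,:2]@ey
for k in np.arange(-90,240,20):
    m=(t>=k)&(t<k+20)
    if m.sum()>3: print(k,m.sum(),s[m].min().round(1),s[m].max().round(1),np.median(s[m]).round(1),np.median(q[m,2]).round(1))
# side edges of console
q=sub[(abs(z-122)<5)&(sub[:,0]>680)]; s=q[:,:2]@ex; t=q[:,:2]@ey
for k in range(690,1000,20):
    m=(s>=k)&(s<k+20)
    if m.sum()>3: print(k,t[m].min().round(1),t[m].max().round(1))
q=sub[(z>80)&(z<112)]; s=q[:,:2]@ex; t=q[:,:2]@ey
m=(s>610)&(t>20)&(t<200)
H,xe,ye=np.histogram2d(s[m],t[m],bins=[range(610,720,10),range(20,220,20)],weights=q[m,2]);C,_,_=np.histogram2d(s[m],t[m],bins=[range(610,720,10),range(20,220,20)])
print(np.array2string((H/np.maximum(C,1)).round(0)))
P=np.load('side0.npy'); sub=P[150:265,100:275].reshape(-1,3); sub=sub[~np.isnan(sub[:,0])];z=sub[:,2]
rect((abs(z-122)<5)&(sub[:,0]>680),'console side')
rect((abs(z-116)<5)&(sub[:,0]<625)&(sub[:,0]>540),'panel side')
```

```text
console 5538 ((844.755126953125, 63.32609558105469), (270.9742126464844, 285.8587646484375), 86.33455657958984) 122.83263921544972
[[693.5 -62.7]
 [978.7 -81. ]
 [996.1 189.4]
 [710.8 207.7]]
panel 493 ((587.0849609375, 80.505126953125), (264.2685546875, 23.19243812561035), 86.01445770263672) 117.64027993255536
[[566.3 -50.5]
 [589.5 -52.1]
 [607.8 211.5]
 [584.7 213.1]]
-30 8 574.5 590.0 582.4 116.6
-10 32 573.0 589.8 582.7 118.2
10 28 572.6 591.8 582.0 117.4
30 38 574.3 591.4 581.3 118.1
50 37 570.8 589.9 580.5 117.4
70 32 570.1 591.1 580.6 117.3
90 40 570.9 591.5 581.0 117.5
110 33 570.1 590.5 580.4 117.4
130 37 569.1 592.3 579.2 117.9
150 41 569.2 592.2 580.9 117.2
170 30 573.5 590.5 583.1 117.8
190 27 573.2 592.1 582.3 117.4
210 34 573.1 592.0 583.2 116.3
230 29 573.6 590.9 580.6 117.3
690 -17.0 249.8
710 -16.7 251.4
730 -15.8 253.1
750 -15.0 252.1
770 -17.1 253.5
790 -16.5 251.3
810 -15.6 252.8
830 -17.2 251.0
850 -17.0 252.0
870 -16.1 253.5
890 -15.3 252.3
910 -17.3 250.4
930 -16.8 251.7
950 -16.0 253.3
970 -14.8 250.8
[[ 0.  0.  0.  0.  0.  0.  0.  0.  0.]
 [ 0.  0.  0.  0.  0.  0.  0.  0.  0.]
 [90. 89. 94. 90. 90. 93. 94. 90. 92.]
 [94. 91. 93. 93. 95. 94. 95. 95. 95.]
 [92. 91. 93. 92. 93. 93. 94. 94. 96.]
 [93. 92. 92. 93. 94. 94. 93. 94. 94.]
 [91. 92. 91. 93. 93. 93. 93. 94. 95.]
 [92. 91. 91. 92. 93. 93. 93. 93. 95.]
 [97. 91. 93. 96. 93. 94. 95. 93. 95.]
 [90. 89.  0.  0. 91.  0.  0. 91.  0.]]
console side 3862 ((845.1701049804688, 64.34921264648438), (276.8701171875, 284.8764953613281), 86.13471221923828) 120.61457546008421
[[693.7 -64.2]
 [978.  -83.4]
 [996.6 192.9]
 [712.4 212.1]]
panel side 410 ((588.0988159179688, 82.15618896484375), (267.1307678222656, 22.861934661865234), 86.55186462402344) 115.51660023300616
[[568.7 -50.5]
 [591.5 -51.9]
 [607.5 214.8]
 [584.7 216.2]]
```

```bash
cat >> h.py <<'E'
A=-0.065; EX=np.array([np.cos(A),np.sin(A),0]); EY=np.array([-np.sin(A),np.cos(A),0]); EZ=np.array([0,0,1.])
def st(s,t,z): return EX*s+EY*t+EZ*z
RD=np.stack([EX,-EY,-EZ],1)
def go(s,t,z,Rt=None):
    S=ctrl.read_state(); M=rot(S['tool_rot']); p=S['eef_pos']
    d=st(s,t,z)-p
    print('t',round(S['time_s'],2),'now stz',np.round([p@EX,p@EY,p[2]],1),'F',np.round(S['ft_force'],1),'axes',M[:,:2].T.round(3).tolist())
    print('shift in tool axes (mm)',(M.T@d).round(1),'in target axes',(RD.T@d).round(1),'turn rv tool',R.from_matrix(M.T@RD).as_rotvec().round(3))
E
python3 -c "
from h import *
go(612,118,218)"
```

```text
t 0.1 now stz [ 169.2 -523.   218.2] F [-0.5  0.1 -0.7] axes [[0.969, 0.245, 0.0], [0.245, -0.969, -0.001]]
shift in tool axes (mm) [ 618.6 -473.7    0.7] in target axes [ 4.428e+02 -6.410e+02  2.000e-01] turn rv tool [-0.001  0.     0.313]
```

Emit:
{"name": "drive_tool", "arguments": {"steps": [1,0,0,0,0,0,0.87,1,0,0,0,0,0,0.87,1,0,0,0,0,0,0.87,1,0.67,-0.97,0,0,0,0,1,0.67,-0.97,0,0,0,0,1,0.67,-0.97,0,0,0,0,1,0.67,-0.97,0,0,0,0,1,0.67,-0.97,0,0,0,0,1,0.67,-0.97,0,0,0,0,1,0.67,-0.97,0,0,0,0,1,0.67,-0.97,0,0,0,0,1,0.67,-0.97,0,0,0,0,1,0.67,-0.97,0,0,0,0,1,0.67,-0.97,0,0,0,0,1,0.67,-0.97,0,0,0,0,1,0.67,-0.97,0,0,0,0,1,0.67,-0.97,0,0,0,0,1,0.67,-0.97,0,0,0,0,1,0.67,-0.97,0,0,0,0,1,0.67,-0.97,0,0,0,0]}}

```text
time_s: 1.77
eef_pos: [384.2, -217.9, 218.5]
tool_rot: [-3.14, 0.103, 0.001]
ft_force: [0.3, -0.6, 0.4]
opening: 0.4
```

Emit:
{"name": "drive_tool", "arguments": {"steps": [1,0.67,-0.97,0,0,0,0,1,0.67,-0.97,0,0,0,0,1,0.67,-0.97,0,0,0,0,1,0.67,-0.97,0,0,0,0,1,0.67,-0.97,0,0,0,0,1,0.67,-0.97,0,0,0,0,1,0.67,-0.97,0,0,0,0,1,0.67,-0.97,0,0,0,0,1,0.67,-0.97,0,0,0,0,1,0.67,-0.97,0,0,0,0,1,0.67,-0.97,0,0,0,0,1,0.67,-0.97,0,0,0,0,1,0.67,-0.97,0,0,0,0,1,0.67,-0.97,0,0,0,0,1,0.67,-0.97,0,0,0,0,1,0.67,-0.97,0,0,0,0,1,0,0,0,0,0,0,1,0,0,0,0,0,0,1,0,0,0,0,0,0]}}

```text
time_s: 3.35
eef_pos: [617.5, 76.3, 218.2]
tool_rot: [3.14, -0.103, -0.002]
ft_force: [0.3, -0.8, -0.1]
opening: 0.7
```

Run:
```python
from h import *
go(612,118,75)
for n in('top','side'):
    d=read_camera(n); save(d,n+'1')
```

```text
t 3.35 now stz [611.2 116.3 218.2] F [ 0.3 -0.8 -0.1] axes [[0.998, -0.065, -0.001], [-0.065, -0.998, 0.0]]
shift in tool axes (mm) [  0.9  -1.8 143.2] in target axes [  0.8  -1.7 143.2] turn rv tool [ 0.     0.001 -0.   ]
```

View pics/side1.png

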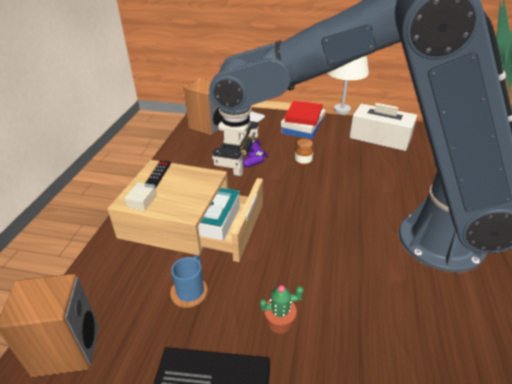

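The gripper is above the gap, with the fingertip at pixel (238,172). Moving down into it.

Emit:
{"name": "drive_tool", "arguments": {"steps": [1,0,0,0.7,0,0,0,1,0,0,0.7,0,0,0,1,0,0,0.7,0,0,0,1,0,0,0.7,0,0,0,1,0,0,0.7,0,0,0,1,0,0,0.7,0,0,0,1,0,0,0.5,0,0,0,1,0,0,0.5,0,0,0,1,0,0,0.5,0,0,0,1,0,0,0,0,0,0]}}

```text
time_s: 4.28
eef_pos: [617.1, 76.5, 102.8]
tool_rot: [3.14, -0.103, -0.004]
ft_force: [-0.3, -0.6, 0.1]
opening: 0.8
```

Emit:
{"name": "drive_tool", "arguments": {"steps": [1,0,0,0.5,0,0,0,1,0,0,0.5,0,0,0,1,0,0,0.5,0,0,0,1,0,0,0,0,0,0]}}

```text
time_s: 4.62
eef_pos: [616.9, 76.7, 72.3]
tool_rot: [3.14, -0.103, -0.005]
ft_force: [-0.6, -0.3, 0.4]
opening: 0.4
```

Run:
```python
from h import *
go(612,118,75)
for n in('side',):
    d=read_camera(n); save(d,n+'2'); cv2.imwrite('pics/side2c.png',cv2.resize(d['frame'][110:270,100:300,::-1],None,fx=4,fy=3.6))
```

```text
t 4.62 now stz [610.6 116.6  72.3] F [-0.6 -0.3  0.4] axes [[0.998, -0.065, -0.003], [-0.065, -0.998, 0.0]]
shift in tool axes (mm) [ 1.4 -1.4 -2.7] in target axes [ 1.4 -1.4 -2.7] turn rv tool [ 0.     0.003 -0.   ]
```

View pics/side2c.png

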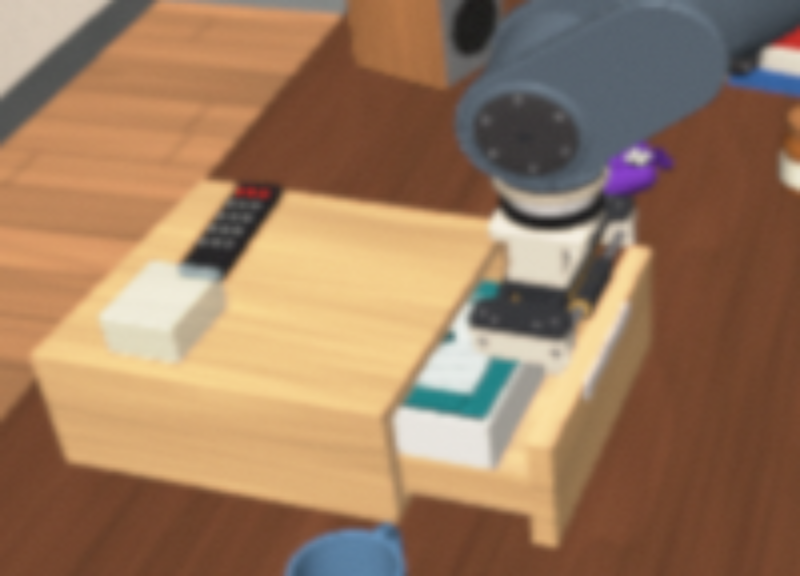

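Finger is inside the gap behind the panel. Pulling now.

Emit:
{"name": "drive_tool", "arguments": {"steps": [1,-0.25,0,0,0,0,0,1,-0.25,0,0,0,0,0,1,-0.25,0,0,0,0,0,1,-0.3,0,0,0,0,0,1,-0.3,0,0,0,0,0,1,-0.3,0,0,0,0,0,1,-0.3,0,0,0,0,0,1,-0.3,0,0,0,0,0,1,-0.3,0,0,0,0,0,1,-0.3,0,0,0,0,0,1,-0.3,0,0,0,0,0,1,-0.3,0,0,0,0,0,1,-0.3,0,0,0,0,0,1,-0.2,0,0,0,0,0,1,-0.1,0,0,0,0,0,1,0,0,0,0,0,0]}}

```text
time_s: 6.0
eef_pos: [536.3, 82.0, 74.4]
tool_rot: [3.14, -0.103, -0.002]
ft_force: [0.5, 0.2, 0.4]
opening: 0.3
```

```bash
cat >> h.py <<'E'
def panel(P):
    sub=P.reshape(-1,3); s=sub@EX; t=sub@EY; z=sub[:,2]
    m=(abs(z-116)<5)&(s>420)&(s<640)&(((t>-12)&(t<20))|((t>200)&(t<248)))
    q=s[m]; h,e=np.histogram(q,bins=np.arange(420,640,4)); k=e[h.argmax()]+2
    q=q[abs(q-k)<20]; print('panel s',len(q),np.percentile(q,[2,50,98]).round(1),'t range',t[m].min(),t[m].max())
E
python3 - <<'E'
from h import *
go(612,118,75)
panel(np.load('top0.npy'));panel(np.load('side0.npy'))
for n in('top','side'):
    d=read_camera(n); save(d,n+'3'); panel(cloud(d))
E
```

```text
t 6.0 now stz [529.8 116.7  74.4] F [0.5 0.2 0.4] axes [[0.998, -0.065, -0.001], [-0.065, -0.998, 0.0]]
shift in tool axes (mm) [82.1 -1.3 -0.8] in target axes [82.2 -1.3 -0.6] turn rv tool [ 0.     0.001 -0.   ]
panel s 125 [573.1 582.4 591.5] t range -10.186276310937167 247.8680167193771
panel s 117 [573.4 582.5 592.1] t range -11.997754848635791 247.66394184670972
panel s 81 [501.1 509.8 519.4] t range -10.757820390971954 246.51167107414432
panel s 103 [502.4 510.  520.1] t range -11.380113882749113 247.1622696144235
```

View pics/side3.png

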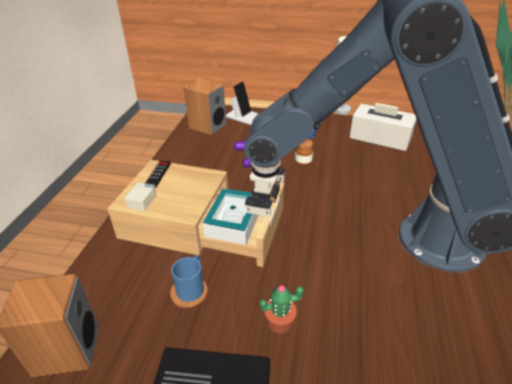

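Drawer is at about 0.18 m, with the panel at (262–283, 185–260). I'll pull about 16 mm more, ease off and lift.

Emit:
{"name": "drive_tool", "arguments": {"steps": [1,-0.2,0,0,0,0,0,1,-0.2,0,0,0,0,0,1,-0.2,0,0,0,0,0,1,-0.1,0,0,0,0,0,1,-0.1,0,0,0,0,0,1,0,0,0,0,0,0,1,0,0,0,0,0,0,1,0.25,0,0,0,0,0,1,0.25,0,0,0,0,0,1,0,0,-0.6,0,0,0,1,0,0,-1,0,0,0,1,0,0,-1,0,0,0,1,0,0,-1,0,0,0,1,0,0,-1,0,0,0,1,0,0,-1,0,0,0,1,0,0,-1,0,0,0,1,0,0,0,0,0,0]}}

```text
time_s: 7.52
eef_pos: [533.2, 82.5, 210.4]
tool_rot: [-3.139, 0.103, -0.009]
ft_force: [-0.5, 0.9, -0.4]
opening: 0.2
```

```bash
cat >> h.py <<'E'
def lid(P,p0):
    sub=P.reshape(-1,3); s=sub@EX-p0-122; t=sub@EY-118; z=sub[:,2]
    for n,a,b in(('fl',-57,77),('fr',-57,-77),('bl',57,77),('br',57,-77)):
        m=(abs(s-a)<9)&(abs(t-b)<9)&(z>60)&(z<115); print(n,m.sum(),np.median(z[m]).round(1),end='; ')
    m=(z>80)&(z<108)&(abs(s)<80)&(abs(t)<100); print('ext',np.percentile(s[m],[1,99]).round(1),np.percentile(t[m],[1,99]).round(1))
E
python3 - <<'E'
from h import *
go(612,118,75)
for n in('top','side'):
    d=read_camera(n); save(d,n+'4'); P=cloud(d);np.save(n+'4.npy',P); panel(P); lid(P,495)
    if n=='side':cv2.imwrite('pics/side4c.png',cv2.resize(d['frame'][150:270,180:300,::-1],None,fx=5,fy=5))
E
```

```text
t 7.52 now stz [526.8 117.  210.4] F [-0.5  0.9 -0.4] axes [[0.998, -0.065, 0.006], [-0.065, -0.998, -0.001]]
shift in tool axes (mm) [ 84.5  -0.9 135.8] in target axes [ 85.2  -1.  135.4] turn rv tool [-0.001 -0.006 -0.   ]
panel s 75 [485.8 494.7 503.9] t range -11.012777003923365 247.92882792970298
fl 0 nan; fr 0 nan; bl 34 92.3; br 28 90.9; ext [-12.4  66.7] [-86.1  84.6]
panel s 124 [486.4 495.3 504.3] t range -11.893680821944718 246.3599807977173
fl 54 89.9; fr 22 88.9; bl 44 90.0; br 17 87.6; ext [-65.5  65.7] [-83.8  88.8]
  return _methods._mean(a, axis=axis, dtype=dtype,
  ret = ret.dtype.type(ret / rcount)
```

View pics/side4c.png

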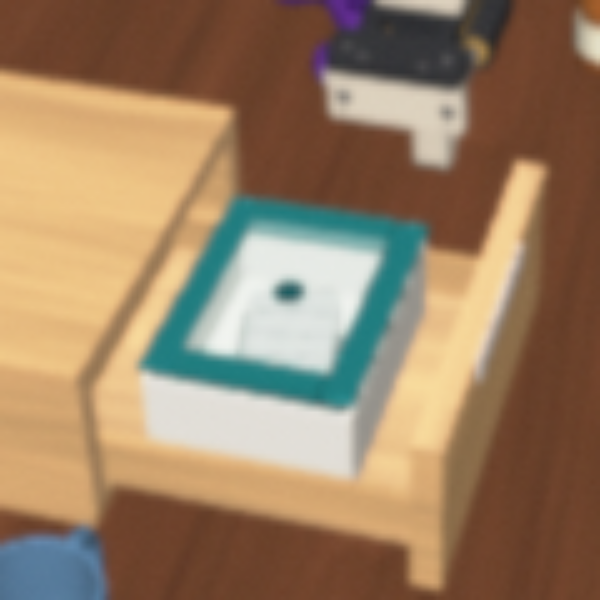

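View pics/top4.png

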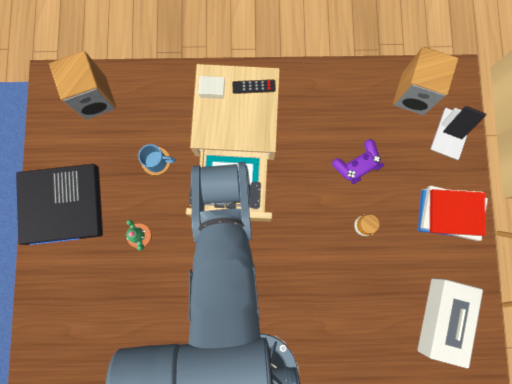

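Drawer is at about 0.195 m and the whole lid is visible. In the crop its corners are at (240,200), (425,230), (145,370) and (345,405). Start with the back-left corner.

Emit:
{"name": "drive_tool", "arguments": {"steps": [1,0.92,-0.49,0,0,-0.05,0,1,0.92,-0.49,0,0,0,0,1,0.92,-0.49,0,0,0,0,1,0.92,-0.49,0,0,0,0,1,0.92,-0.49,0,0,0,0,1,0.92,-0.49,0,0,0,0,1,0.92,-0.49,0,0,0,0,1,0.92,-0.49,0,0,0,0,1,0,0,0.9,0,0,0,1,0,0,0.9,0,0,0,1,0,0,0.9,0,0,0,1,0,0,0.9,0,0,0,1,0,0,0.9,0,0,0,1,0,0,0.5,0,0,0,1,0,0,0,0,0,0,1,0,0,0,0,0,0]}}

```text
time_s: 8.95
eef_pos: [682.4, 151.0, 105.1]
tool_rot: [3.14, -0.103, -0.012]
ft_force: [0.6, -0.1, 0.2]
opening: 0.4
```

```bash
python3 -c "
from h import *
go(674,195,90)"
```

```text
t 8.95 now stz [671.1 195.  105.1] F [ 0.6 -0.1  0.2] axes [[0.998, -0.065, -0.007], [-0.065, -0.998, 0.0]]
shift in tool axes (mm) [ 3.   0.  15.1] in target axes [ 2.9  0.  15.1] turn rv tool [ 0.     0.007 -0.   ]
```

Emit:
{"name": "drive_tool", "arguments": {"steps": [1,0.15,0,0.2,0,0,0,1,0,0,0.1,0,0,0,1,0,0,0.1,0,0,0,1,0,0,0.1,0,0,0,1,0,0,0,0,0,0]}}

```text
time_s: 9.37
eef_pos: [685.4, 150.9, 95.6]
tool_rot: [-3.14, 0.103, 0.01]
ft_force: [0.1, 0.2, 0.6]
opening: 0.5
```

Emit:
{"name": "drive_tool", "arguments": {"steps": [1,0,0,0.05,0,0,0,1,0,0,0.05,0,0,0,1,0,0,0.05,0,0,0,1,0,0,0,0,0,0]}}

```text
time_s: 9.7
eef_pos: [685.6, 150.9, 92.9]
tool_rot: [-3.14, 0.103, 0.009]
ft_force: [0.1, 0.5, 0.2]
opening: 0.2
```

Emit:
{"name": "drive_tool", "arguments": {"steps": [1,0,0,0.05,0,0,0,1,0,0,0.05,0,0,0,1,0,0,0,0,0,0]}}

```text
time_s: 9.95
eef_pos: [686.3, 150.9, 92.4]
tool_rot: [-3.139, 0.103, 0.006]
ft_force: [-2.3, -1.1, 9.2]
opening: 0.6
```

Emit:
{"name": "drive_tool", "arguments": {"steps": [1,0,0,0.05,0,0,0,1,0,0,0,0,0,0]}}

```text
time_s: 10.12
eef_pos: [686.6, 150.9, 91.9]
tool_rot: [-3.139, 0.103, 0.005]
ft_force: [-2.4, -1.3, 12.5]
opening: 0.4
```

Emit:
{"name": "drive_tool", "arguments": {"steps": [1,0,0,0.05,0,0,0,1,0,0,0,0,0,0]}}

```text
time_s: 10.28
eef_pos: [686.8, 150.9, 91.2]
tool_rot: [-3.139, 0.103, 0.004]
ft_force: [-1.5, -1.9, 14.1]
opening: 0.5
```

Emit:
{"name": "drive_tool", "arguments": {"steps": [1,0,0,0.05,0,0,0,1,0,0,0.05,0,0,0,1,0,0,0,0,0,0]}}

```text
time_s: 10.53
eef_pos: [687.0, 150.9, 89.6]
tool_rot: [-3.139, 0.103, 0.003]
ft_force: [-2.7, -1.7, 15.3]
opening: 0.2
```

Emit:
{"name": "drive_tool", "arguments": {"steps": [1,0,0,0.05,0,0,0,1,0,0,0.05,0,0,0,1,0,0,0,0,0,0]}}

```text
time_s: 10.78
eef_pos: [687.6, 151.0, 88.4]
tool_rot: [-3.139, 0.103, 0.0]
ft_force: [-1.5, -1.7, 20.5]
opening: 0.4
```

Emit:
{"name": "drive_tool", "arguments": {"steps": [1,0,0,0.05,0,0,0,1,0,0,0,0,0,0]}}

```text
time_s: 10.95
eef_pos: [687.7, 151.0, 87.6]
tool_rot: [-3.139, 0.103, -0.0]
ft_force: [-2.0, -1.1, 21.0]
opening: 0.7
```

Emit:
{"name": "drive_tool", "arguments": {"steps": [1,0,0,0.05,0,0,0,1,0,0,0,0,0,0]}}

```text
time_s: 11.12
eef_pos: [687.7, 151.0, 86.7]
tool_rot: [-3.139, 0.103, -0.001]
ft_force: [-2.5, -1.6, 22.2]
opening: 0.5
```

Emit:
{"name": "drive_tool", "arguments": {"steps": [1,0,0,0.05,0,0,0,1,0,0,0,0,0,0]}}

```text
time_s: 11.28
eef_pos: [688.3, 151.0, 86.5]
tool_rot: [-3.139, 0.103, -0.003]
ft_force: [-2.0, -2.8, 25.4]
opening: 0.7
```

Emit:
{"name": "drive_tool", "arguments": {"steps": [1,0,0,0.04,0,0,0,1,0,0,0,0,0,0]}}

```text
time_s: 11.45
eef_pos: [688.7, 151.0, 86.4]
tool_rot: [-3.139, 0.103, -0.005]
ft_force: [-1.4, -2.7, 29.8]
opening: 0.7
```

Emit:
{"name": "drive_tool", "arguments": {"steps": [1,0,0,-1,0,0,0,1,-0.1,0.96,0,0,0,0,1,-0.1,0.96,0,0,0,0,1,0,0.96,0,0,0,0,1,0,0.96,0,0,0,0,1,0,0.96,0,0,0,0,1,0,0.96,0,0,0,0,1,0,0.96,0,0,0,0,1,0,0.96,0,0,0,0,1,0,0,0.1,0,0,0,1,0,0,0,0,0,0,1,0,0,0,0,0,0]}}

```text
time_s: 12.45
eef_pos: [671.5, -1.5, 98.9]
tool_rot: [-3.139, 0.103, 0.01]
ft_force: [-0.7, 0.4, 0.0]
opening: 0.7
```

Run:
```python
from h import *
go(674,41,90)
for n in('side',):
    d=read_camera(n); P=cloud(d);lid(P,495)
    cv2.imwrite('pics/side5c.png',cv2.resize(d['frame'][150:270,180:300,::-1],None,fx=5,fy=5))
```

```text
t 12.45 now stz [670.1  42.1  98.9] F [-0.7  0.4  0. ] axes [[0.998, -0.065, -0.006], [-0.065, -0.998, -0.0]]
shift in tool axes (mm) [3.9 1.1 8.9] in target axes [3.9 1.1 8.9] turn rv tool [-0.     0.006 -0.   ]
fl 46 86.8; fr 21 89.2; bl 35 84.8; br 16 86.2; ext [-62.7  68.6] [-82.7  89.1]
```

View pics/side5c.png

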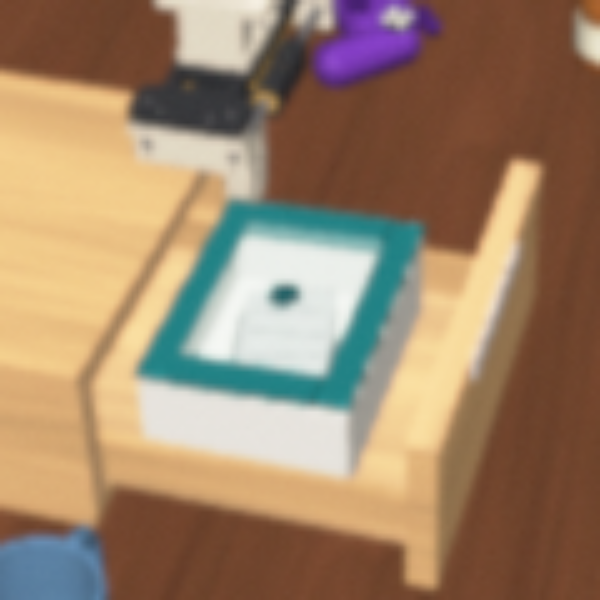

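Emit:
{"name": "drive_tool", "arguments": {"steps": [1,0.15,0.05,0.1,0,0,0,1,0,0,0.05,0,0,0,1,0,0,0.05,0,0,0,1,0,0,0.05,0,0,0,1,0,0,0,0,0,0]}}

```text
time_s: 12.92
eef_pos: [674.3, -3.1, 93.7]
tool_rot: [-3.14, 0.102, 0.01]
ft_force: [0.3, 0.4, 0.4]
opening: 0.6
```

Emit:
{"name": "drive_tool", "arguments": {"steps": [1,0,0,0.05,0,0,0,1,0,0,0.05,0,0,0,1,0,0,0,0,0,0]}}

```text
time_s: 13.17
eef_pos: [674.3, -3.3, 91.8]
tool_rot: [-3.14, 0.103, 0.01]
ft_force: [-0.3, 0.4, -0.0]
opening: 0.7
```

Emit:
{"name": "drive_tool", "arguments": {"steps": [1,0,0,0.05,0,0,0,1,0,0,0.05,0,0,0,1,0,0,0,0,0,0]}}

```text
time_s: 13.42
eef_pos: [674.3, -3.3, 89.8]
tool_rot: [-3.14, 0.103, 0.01]
ft_force: [-1.1, 0.6, 0.1]
opening: 0.4
```

Emit:
{"name": "drive_tool", "arguments": {"steps": [1,0,0,0.05,0,0,0,1,0,0,0,0,0,0]}}

```text
time_s: 13.58
eef_pos: [674.3, -3.3, 88.9]
tool_rot: [-3.14, 0.103, 0.01]
ft_force: [0.4, -0.2, -0.1]
opening: 0.7
```

Emit:
{"name": "drive_tool", "arguments": {"steps": [1,0,0,0.05,0,0,0,1,0,0,0.05,0,0,0,1,0,0,0,0,0,0]}}

```text
time_s: 13.83
eef_pos: [674.5, -3.3, 87.2]
tool_rot: [-3.14, 0.103, 0.009]
ft_force: [0.2, -0.0, 1.8]
opening: 0.5
```

Emit:
{"name": "drive_tool", "arguments": {"steps": [1,0,0,0.05,0,0,0,1,0,0,0,0,0,0]}}

```text
time_s: 14.0
eef_pos: [674.9, -3.3, 87.0]
tool_rot: [-3.14, 0.103, 0.007]
ft_force: [-0.9, 1.2, 6.7]
opening: 0.5
```

Emit:
{"name": "drive_tool", "arguments": {"steps": [1,0,0,0.05,0,0,0,1,0,0,0,0,0,0]}}

```text
time_s: 14.17
eef_pos: [675.4, -3.4, 86.8]
tool_rot: [-3.14, 0.103, 0.005]
ft_force: [-1.8, 0.7, 11.6]
opening: 0.1
```

Emit:
{"name": "drive_tool", "arguments": {"steps": [1,0,0,0.05,0,0,0,1,0,0,0.05,0,0,0,1,0,0,0,0,0,0]}}

```text
time_s: 14.42
eef_pos: [676.7, -3.4, 86.6]
tool_rot: [3.14, -0.103, 0.001]
ft_force: [-1.1, 0.5, 21.2]
opening: 0.3
```

Emit:
{"name": "drive_tool", "arguments": {"steps": [1,0,0,0.05,0,0,0,1,0,0,0,0,0,0]}}

```text
time_s: 14.58
eef_pos: [677.3, -3.5, 86.5]
tool_rot: [3.14, -0.103, 0.003]
ft_force: [-0.4, 0.1, 26.2]
opening: 0.6
```

Emit:
{"name": "drive_tool", "arguments": {"steps": [1,0,0,-1,0,0,0,1,-0.95,0,0,0,0,0,1,-0.95,0,0,0,0,0,1,-0.95,0,0,0,0,0,1,-0.95,0,0,0,0,0,1,-0.95,0,0,0,0,0,1,-0.95,0,0,0,0,0,1,0,0,0,0,0,0,1,0,0,0,0,0,0]}}

```text
time_s: 15.33
eef_pos: [560.7, 4.1, 103.0]
tool_rot: [-3.14, 0.103, 0.009]
ft_force: [0.4, -0.3, 0.2]
opening: 0.5
```

Run:
```python
from h import *
go(562,41,90)
for n in('side',):
    d=read_camera(n); P=cloud(d);panel(P);lid(P,495)
```

```text
t 15.33 now stz [559.3  40.6 103. ] F [ 0.4 -0.3  0.2] axes [[0.998, -0.065, -0.006], [-0.065, -0.998, 0.0]]
shift in tool axes (mm) [ 2.8 -0.4 13. ] in target axes [ 2.7 -0.4 13. ] turn rv tool [ 0.     0.006 -0.   ]
panel s 124 [491.7 499.9 509.4] t range -10.94534983032702 247.04232215371093
fl 34 88.4; fr 19 88.8; bl 34 85.5; br 16 85.9; ext [-60.4  70.9] [-82.5  89.1]
```

Emit:
{"name": "drive_tool", "arguments": {"steps": [1,0.25,0,0.2,0,0,0,1,0,0,0.15,0,0,0,1,0,0,0.1,0,0,0,1,0,0,0,0,0,0]}}

```text
time_s: 15.72
eef_pos: [565.6, 3.8, 92.8]
tool_rot: [-3.14, 0.103, 0.011]
ft_force: [0.1, 0.0, -0.2]
opening: 0.5
```

Emit:
{"name": "drive_tool", "arguments": {"steps": [1,0,0,0.05,0,0,0,1,0,0,0.05,0,0,0,1,0,0,0,0,0,0]}}

```text
time_s: 15.97
eef_pos: [565.7, 3.8, 91.7]
tool_rot: [-3.14, 0.103, 0.009]
ft_force: [0.5, 0.6, 0.0]
opening: 0.4
```

Emit:
{"name": "drive_tool", "arguments": {"steps": [1,0,0,0.05,0,0,0,1,0,0,0.05,0,0,0,1,0,0,0,0,0,0]}}

```text
time_s: 16.22
eef_pos: [566.5, 3.7, 91.0]
tool_rot: [-3.14, 0.103, 0.006]
ft_force: [-1.2, 0.3, 10.7]
opening: 0.4
```

Emit:
{"name": "drive_tool", "arguments": {"steps": [1,0,0,0.05,0,0,0,1,0,0,0,0,0,0]}}

```text
time_s: 16.38
eef_pos: [566.9, 3.7, 90.5]
tool_rot: [3.14, -0.103, -0.004]
ft_force: [-1.3, -0.3, 14.1]
opening: 0.4
```

Emit:
{"name": "drive_tool", "arguments": {"steps": [1,-0.02,0,0.05,0,0,0,1,-0.02,0,0.05,0,0,0,1,0,0,0,0,0,0]}}

```text
time_s: 16.63
eef_pos: [566.8, 3.7, 89.2]
tool_rot: [3.14, -0.103, -0.001]
ft_force: [-1.7, -0.6, 19.8]
opening: 0.5
```

Emit:
{"name": "drive_tool", "arguments": {"steps": [1,-0.02,0,0.05,0,0,0,1,-0.02,0,0.05,0,0,0,1,0,0,0,0,0,0]}}

```text
time_s: 16.88
eef_pos: [566.6, 3.6, 87.6]
tool_rot: [3.14, -0.103, 0.001]
ft_force: [0.5, -0.3, 21.0]
opening: 0.7
```

Emit:
{"name": "drive_tool", "arguments": {"steps": [1,-0.02,0,0.05,0,0,0,1,0,0,0,0,0,0]}}

```text
time_s: 17.05
eef_pos: [566.6, 3.6, 86.8]
tool_rot: [3.14, -0.103, 0.003]
ft_force: [1.0, -1.5, 22.2]
opening: 0.3
```

Emit:
{"name": "drive_tool", "arguments": {"steps": [1,-0.02,0,0.05,0,0,0,1,0,0,0,0,0,0]}}

```text
time_s: 17.22
eef_pos: [566.6, 3.6, 86.3]
tool_rot: [3.14, -0.103, 0.004]
ft_force: [0.8, -1.4, 26.1]
opening: 0.4
```

Emit:
{"name": "drive_tool", "arguments": {"steps": [1,0,0,-1,0,0,0,1,0,-0.96,0,0,0,0,1,0,-0.96,0,0,0,0,1,0,-0.96,0,0,0,0,1,0,-0.96,0,0,0,0,1,0,-0.96,0,0,0,0,1,0,-0.96,0,0,0,0,1,0,-0.96,0,0,0,0,1,0,-0.96,0,0,0,0,1,0,0,0.1,0,0,0,1,0,0,0,0,0,0]}}

```text
time_s: 18.13
eef_pos: [573.0, 157.6, 100.3]
tool_rot: [-3.14, 0.1, 0.01]
ft_force: [-0.3, -0.5, -0.4]
opening: 0.5
```

Run:
```python
from h import *
go(565,195,90)
for n in('side',):
    d=read_camera(n); P=cloud(d);panel(P);lid(P,500)
```

```text
t 18.13 now stz [561.6 194.5 100.3] F [-0.3 -0.5 -0.4] axes [[0.998, -0.064, -0.006], [-0.064, -0.998, 0.0]]
shift in tool axes (mm) [ 3.5 -0.5 10.3] in target axes [ 3.4 -0.5 10.3] turn rv tool [0.    0.006 0.001]
panel s 127 [492.3 501.3 510.5] t range -11.093143798041401 247.36437351781262
fl 47 80.1; fr 9 83.4; bl 47 88.4; br 18 84.0; ext [-65.7  77.4] [-83.3  90. ]
```

Emit:
{"name": "drive_tool", "arguments": {"steps": [1,0.2,0,0.2,0,0,0,1,0,0,0.1,0,0,0,1,0,0,0.05,0,0,0,1,0,0,0,0,0,0]}}

```text
time_s: 18.52
eef_pos: [577.2, 156.4, 93.3]
tool_rot: [-3.14, 0.104, 0.01]
ft_force: [0.0, -0.4, -0.5]
opening: 0.7
```

Emit:
{"name": "drive_tool", "arguments": {"steps": [1,0,0,0.05,0,0,0,1,0,0,0.05,0,0,0,1,0,0,0,0,0,0]}}

```text
time_s: 18.77
eef_pos: [577.3, 156.8, 91.7]
tool_rot: [-3.14, 0.103, 0.009]
ft_force: [-0.2, -0.4, 1.1]
opening: 0.5
```

Emit:
{"name": "drive_tool", "arguments": {"steps": [1,0,0,0.05,0,0,0,1,0,0,0.05,0,0,0,1,0,0,0,0,0,0]}}

```text
time_s: 19.02
eef_pos: [578.0, 156.9, 90.9]
tool_rot: [-3.14, 0.102, 0.006]
ft_force: [-1.4, -3.4, 10.1]
opening: 0.3
```

Emit:
{"name": "drive_tool", "arguments": {"steps": [1,0,0,0.05,0,0,0,1,0,0,0,0,0,0]}}

```text
time_s: 19.18
eef_pos: [578.2, 157.0, 90.2]
tool_rot: [-3.139, 0.102, 0.005]
ft_force: [-2.4, -2.0, 12.8]
opening: 0.3
```

Emit:
{"name": "drive_tool", "arguments": {"steps": [1,-0.02,0,0.05,0,0,0,1,-0.02,0,0.05,0,0,0,1,0,0,0,0,0,0]}}

```text
time_s: 19.43
eef_pos: [578.1, 157.0, 88.6]
tool_rot: [-3.139, 0.102, 0.003]
ft_force: [0.1, -2.4, 13.3]
opening: 0.5
```

Emit:
{"name": "drive_tool", "arguments": {"steps": [1,-0.02,0,0.05,0,0,0,1,-0.02,0,0.05,0,0,0,1,0,0,0,0,0,0]}}

```text
time_s: 19.68
eef_pos: [577.7, 157.2, 86.8]
tool_rot: [-3.139, 0.102, 0.001]
ft_force: [1.3, -2.3, 13.8]
opening: 0.6
```

Emit:
{"name": "drive_tool", "arguments": {"steps": [1,-0.02,0,0.05,0,0,0,1,0,0,0,0,0,0]}}

```text
time_s: 19.85
eef_pos: [577.6, 157.2, 86.3]
tool_rot: [-3.139, 0.102, -0.0]
ft_force: [1.3, -2.8, 15.8]
opening: 0.7
```

Emit:
{"name": "drive_tool", "arguments": {"steps": [1,-0.02,0,0.05,0,0,0,1,0,0,0,0,0,0]}}

```text
time_s: 20.02
eef_pos: [577.7, 157.2, 86.2]
tool_rot: [-3.139, 0.102, -0.002]
ft_force: [-0.0, -4.0, 25.2]
opening: 0.1
```

All four have been pressed. Second round: lift, look, and probe each corner by touch.

Emit:
{"name": "drive_tool", "arguments": {"steps": [1,0,0,-1,0,0,0,1,0.97,0,0,0,0,0,1,0.97,0,0,0,0,0,1,0.97,0,0,0,0,0,1,0.97,0,0,0,0,0,1,0.97,0,0,0,0,0,1,0.97,0,0,0,0,0,1,0,0,0.1,0,0,0,1,0,0,0,0,0,0]}}

```text
time_s: 20.77
eef_pos: [690.8, 149.4, 99.0]
tool_rot: [-3.14, 0.103, 0.011]
ft_force: [-0.1, 0.0, 0.1]
opening: 0.7
```

Run:
```python
from h import *
for n in('side',):
    d=read_camera(n); P=cloud(d);panel(P);lid(P,501)
    cv2.imwrite('pics/side6c.png',cv2.resize(d['frame'][150:270,180:300,::-1],None,fx=5,fy=5))
go(680,195,90)
```

```text
panel s 117 [492.6 501.2 510.8] t range -10.682702263805819 246.4206791140828
fl 48 84.3; fr 24 84.4; bl 39 86.5; br 19 87.3; ext [-65.7  65. ] [-82.9  88.9]
t 20.82 now stz [679.1 194.1  99.2] F [-0.6 -0.1 -0.4] axes [[0.998, -0.065, -0.008], [-0.065, -0.998, 0.0]]
shift in tool axes (mm) [ 1.  -0.9  9.2] in target axes [ 0.9 -0.9  9.2] turn rv tool [ 0.     0.008 -0.   ]
```

View pics/side6c.png

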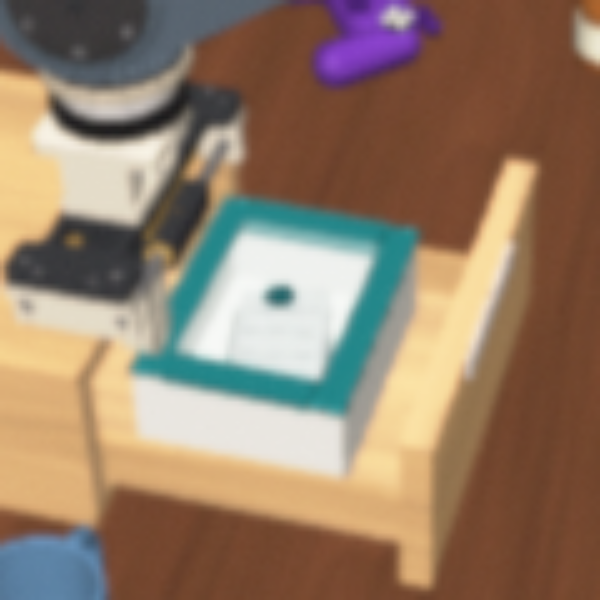

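The back corners may have come up again. Pressing the back-left one.

Emit:
{"name": "drive_tool", "arguments": {"steps": [1,-0.05,0,0.15,0,0,0,1,0,0,0.1,0,0,0,1,0,0,0.05,0,0,0,1,0,0,0,0,0,0]}}

```text
time_s: 21.15
eef_pos: [689.6, 149.7, 93.8]
tool_rot: [-3.14, 0.102, 0.01]
ft_force: [0.2, -0.6, 0.1]
opening: 0.5
```

Emit:
{"name": "drive_tool", "arguments": {"steps": [1,0,0,0.05,0,0,0,1,0,0,0.05,0,0,0,1,0,0,0,0,0,0]}}

```text
time_s: 21.4
eef_pos: [689.9, 149.6, 91.9]
tool_rot: [-3.14, 0.103, 0.01]
ft_force: [0.4, -0.1, -0.6]
opening: 0.3
```

Emit:
{"name": "drive_tool", "arguments": {"steps": [1,0,0,0.05,0,0,0,1,0,0,0.05,0,0,0,1,0,0,0,0,0,0]}}

```text
time_s: 21.65
eef_pos: [689.9, 149.6, 89.7]
tool_rot: [-3.14, 0.103, 0.01]
ft_force: [-0.7, 0.4, -0.3]
opening: 0.6
```

Emit:
{"name": "drive_tool", "arguments": {"steps": [1,-0.02,0,0.05,0,0,0,1,-0.02,0,0.05,0,0,0,1,0,0,0,0,0,0]}}

```text
time_s: 21.9
eef_pos: [689.7, 149.6, 88.8]
tool_rot: [-3.14, 0.103, 0.007]
ft_force: [0.6, -0.0, 4.4]
opening: 0.5
```

Emit:
{"name": "drive_tool", "arguments": {"steps": [1,-0.01,0,0.05,0,0,0,1,-0.01,0,0.05,0,0,0,1,0,0,0,0,0,0]}}

```text
time_s: 22.15
eef_pos: [689.9, 149.7, 88.0]
tool_rot: [-3.139, 0.103, 0.004]
ft_force: [-2.6, -0.5, 11.9]
opening: 0.6
```

Emit:
{"name": "drive_tool", "arguments": {"steps": [1,-0.02,0,0.05,0,0,0,1,-0.02,0,0.05,0,0,0,1,0,0,0,0,0,0]}}

```text
time_s: 22.4
eef_pos: [689.9, 149.7, 86.6]
tool_rot: [-3.139, 0.103, 0.001]
ft_force: [-0.1, -0.6, 13.7]
opening: 0.7
```

Emit:
{"name": "drive_tool", "arguments": {"steps": [1,-0.02,0,0.05,0,0,0,1,0,0,0,0,0,0]}}

```text
time_s: 22.57
eef_pos: [689.8, 149.7, 86.2]
tool_rot: [-3.139, 0.103, -0.0]
ft_force: [0.3, -2.9, 15.0]
opening: 0.5
```

Emit:
{"name": "drive_tool", "arguments": {"steps": [1,-0.02,0,0.05,0,0,0,1,0,0,0,0,0,0]}}

```text
time_s: 22.73
eef_pos: [689.9, 149.7, 86.1]
tool_rot: [-3.139, 0.103, -0.002]
ft_force: [-0.7, -1.9, 21.3]
opening: 0.6
```

Home. On to back-right.

Emit:
{"name": "drive_tool", "arguments": {"steps": [1,0,0,-0.9,0,0,0,1,0,0.96,0,0,0,0,1,0,0.96,0,0,0,0,1,0,0.96,0,0,0,0,1,0,0.96,0,0,0,0,1,0,0.96,0,0,0,0,1,0,0.96,0,0,0,0,1,0,0.96,0,0,0,0,1,0,0.96,0,0,0,0,1,0,0,0.2,0,0,0,1,0,0,0,0,0,0]}}

```text
time_s: 23.65
eef_pos: [676.9, -4.0, 95.3]
tool_rot: [-3.139, 0.105, 0.011]
ft_force: [-0.1, 0.5, 0.0]
opening: 0.6
```

Run:
```python
from h import *
go(680,41,90)
for n in('side',):
    d=read_camera(n); P=cloud(d);panel(P);lid(P,501)
```

```text
t 23.65 now stz [675.7  40.   95.3] F [-0.1  0.5  0. ] axes [[0.998, -0.067, -0.007], [-0.067, -0.998, -0.0]]
shift in tool axes (mm) [ 4.3 -1.   5.3] in target axes [ 4.3 -1.   5.3] turn rv tool [-0.     0.007 -0.002]
panel s 123 [492.1 501.  510.4] t range -10.664096948338923 247.36735992767052
fl 50 83.5; fr 20 85.2; bl 33 85.3; br 14 84.7; ext [-66.2  75.8] [-82.9  89.2]
```

Emit:
{"name": "drive_tool", "arguments": {"steps": [1,0.15,0,0.1,0,0,0,1,0,0,0.05,0,0,0,1,0,0,0.05,0,0,0,1,0,0,0.05,0,0,0,1,0,0,0,0,0,0]}}

```text
time_s: 24.12
eef_pos: [680.1, -3.3, 90.7]
tool_rot: [-3.14, 0.102, 0.01]
ft_force: [-0.4, 0.3, -0.3]
opening: 0.3
```

Emit:
{"name": "drive_tool", "arguments": {"steps": [1,0,0,0.05,0,0,0,1,0,0,0.05,0,0,0,1,0,0,0,0,0,0]}}

```text
time_s: 24.37
eef_pos: [680.1, -3.7, 88.8]
tool_rot: [-3.14, 0.103, 0.01]
ft_force: [0.3, -0.4, -0.2]
opening: 0.2
```

Emit:
{"name": "drive_tool", "arguments": {"steps": [1,0,0,0.05,0,0,0,1,0,0,0.05,0,0,0,1,0,0,0,0,0,0]}}

```text
time_s: 24.62
eef_pos: [680.1, -3.7, 86.8]
tool_rot: [-3.14, 0.103, 0.01]
ft_force: [1.5, 0.3, -0.4]
opening: 0.3
```

Emit:
{"name": "drive_tool", "arguments": {"steps": [1,-0.01,0,0.05,0,0,0,1,-0.01,0,0.05,0,0,0,1,0,0,0,0,0,0]}}

```text
time_s: 24.87
eef_pos: [680.5, -3.7, 86.4]
tool_rot: [-3.14, 0.103, 0.006]
ft_force: [-1.1, -0.2, 8.1]
opening: 0.5
```

Emit:
{"name": "drive_tool", "arguments": {"steps": [1,-0.02,0,0.05,0,0,0,1,-0.02,0,0.05,0,0,0,1,0,0,0,0,0,0]}}

```text
time_s: 25.12
eef_pos: [681.0, -3.7, 86.2]
tool_rot: [3.14, -0.103, -0.0]
ft_force: [-1.1, 0.5, 18.4]
opening: 0.3
```

Emit:
{"name": "drive_tool", "arguments": {"steps": [1,0,0,-0.8,0,0,0,1,-0.95,0,0,0,0,0,1,-0.95,0,0,0,0,0,1,-0.95,0,0,0,0,0,1,-0.95,0,0,0,0,0,1,-0.95,0,0,0,0,0,1,-0.95,0,0,0,0,0,1,0,0,0.2,0,0,0,1,0,0,0,0,0,0]}}

```text
time_s: 25.87
eef_pos: [565.0, 3.9, 95.5]
tool_rot: [-3.14, 0.103, 0.01]
ft_force: [-0.5, 0.7, -0.3]
opening: 0.6
```

Run:
```python
from h import *
go(566,41,90)
for n in('side',):
    d=read_camera(n); P=cloud(d);panel(P);lid(P,501)
```

```text
t 25.87 now stz [563.6  40.6  95.5] F [-0.5  0.7 -0.3] axes [[0.998, -0.065, -0.006], [-0.065, -0.998, 0.0]]
shift in tool axes (mm) [ 2.5 -0.4  5.5] in target axes [ 2.4 -0.4  5.5] turn rv tool [ 0.     0.006 -0.   ]
panel s 119 [492.8 501.8 510.7] t range -8.863527122141663 247.74217063629288
fl 49 84.1; fr 22 84.6; bl 31 84.9; br 17 85.5; ext [-66.   75.5] [-83.   89.2]
```

Emit:
{"name": "drive_tool", "arguments": {"steps": [1,0.12,0,0.1,0,0,0,1,0,0,0.1,0,0,0,1,0,0,0.05,0,0,0,1,0,0,0,0,0,0]}}

```text
time_s: 26.25
eef_pos: [567.8, 3.7, 90.2]
tool_rot: [-3.14, 0.103, 0.01]
ft_force: [0.1, -0.9, 0.2]
opening: 0.9
```

Emit:
{"name": "drive_tool", "arguments": {"steps": [1,0,0,0.05,0,0,0,1,0,0,0.05,0,0,0,1,0,0,0,0,0,0]}}

```text
time_s: 26.5
eef_pos: [567.6, 3.7, 88.5]
tool_rot: [-3.14, 0.103, 0.01]
ft_force: [-0.5, 0.0, -1.6]
opening: 0.5
```

Emit:
{"name": "drive_tool", "arguments": {"steps": [1,0,0,0.05,0,0,0,1,0,0,0.05,0,0,0,1,0,0,0,0,0,0]}}

```text
time_s: 26.75
eef_pos: [567.7, 3.7, 86.7]
tool_rot: [-3.14, 0.103, 0.009]
ft_force: [-0.5, 0.6, 0.9]
opening: 0.8
```

Emit:
{"name": "drive_tool", "arguments": {"steps": [1,-0.01,0,0.05,0,0,0,1,-0.01,0,0.05,0,0,0,1,0,0,0,0,0,0]}}

```text
time_s: 27.0
eef_pos: [568.5, 3.6, 86.3]
tool_rot: [-3.14, 0.103, 0.004]
ft_force: [-1.6, -0.5, 13.0]
opening: 0.3
```

Emit:
{"name": "drive_tool", "arguments": {"steps": [1,-0.02,0,0.05,0,0,0,1,0,0,0,0,0,0]}}

```text
time_s: 27.17
eef_pos: [568.8, 3.6, 86.2]
tool_rot: [3.14, -0.103, -0.001]
ft_force: [-1.2, 0.2, 20.1]
opening: 0.4
```

Emit:
{"name": "drive_tool", "arguments": {"steps": [1,0,0,-0.8,0,0,0,1,0,-0.96,0,0,0,0,1,0,-0.96,0,0,0,0,1,0,-0.96,0,0,0,0,1,0,-0.96,0,0,0,0,1,0,-0.96,0,0,0,0,1,0,-0.96,0,0,0,0,1,0,-0.96,0,0,0,0,1,0,-0.96,0,0,0,0,1,0.1,0,0.2,0,0,0,1,0,0,0.1,0,0,0,1,0,0,0,0,0,0]}}

```text
time_s: 28.17
eef_pos: [578.5, 156.2, 92.9]
tool_rot: [3.14, -0.103, -0.011]
ft_force: [0.5, -0.3, -0.5]
opening: 0.3
```

Emit:
{"name": "drive_tool", "arguments": {"steps": [1,0,0,0.05,0,0,0,1,0,0,0.05,0,0,0,1,0,0,0,0,0,0]}}

```text
time_s: 28.42
eef_pos: [578.8, 156.2, 91.5]
tool_rot: [-3.14, 0.104, 0.01]
ft_force: [0.2, 0.3, 0.4]
opening: 0.7
```

Emit:
{"name": "drive_tool", "arguments": {"steps": [1,0,0,0.05,0,0,0,1,0,0,0.05,0,0,0,1,0,0,0,0,0,0]}}

```text
time_s: 28.67
eef_pos: [578.8, 156.7, 89.5]
tool_rot: [-3.14, 0.103, 0.01]
ft_force: [-0.8, -0.2, -0.3]
opening: 0.3
```

Emit:
{"name": "drive_tool", "arguments": {"steps": [1,0,0,0.05,0,0,0,1,0,0,0.05,0,0,0,1,0,0,0,0,0,0]}}

```text
time_s: 28.92
eef_pos: [578.7, 156.9, 87.4]
tool_rot: [-3.14, 0.103, 0.01]
ft_force: [0.1, -0.3, 0.6]
opening: 0.6
```

Emit:
{"name": "drive_tool", "arguments": {"steps": [1,0,0,0.05,0,0,0,1,0,0,0.05,0,0,0,1,0,0,0,0,0,0]}}

```text
time_s: 29.17
eef_pos: [579.3, 156.9, 86.5]
tool_rot: [-3.14, 0.103, 0.007]
ft_force: [-2.5, -1.2, 7.8]
opening: 0.6
```

Emit:
{"name": "drive_tool", "arguments": {"steps": [1,-0.02,0,0.05,0,0,0,1,0,0,0,0,0,0]}}

```text
time_s: 29.33
eef_pos: [579.5, 157.0, 86.3]
tool_rot: [-3.139, 0.102, 0.005]
ft_force: [-1.7, -1.6, 12.8]
opening: 0.8
```

Front-left is home. Confirming back-left once more, since it moved last.

Emit:
{"name": "drive_tool", "arguments": {"steps": [1,-0.02,0,0.05,0,0,0,1,0,0,-0.8,0,0,0,1,0.95,0,0,0,0,0,1,0.95,0,0,0,0,0,1,0.95,0,0,0,0,0,1,0.95,0,0,0,0,0,1,0.95,0,0,0,0,0,1,0.95,0,0,0,0,0,1,0,0,0.15,0,0,0,1,0,0,0.1,0,0,0,1,0,0,0,0,0,0]}}

```text
time_s: 30.25
eef_pos: [690.6, 149.5, 92.9]
tool_rot: [3.14, -0.103, -0.013]
ft_force: [0.2, 0.7, -0.5]
opening: 0.7
```

Emit:
{"name": "drive_tool", "arguments": {"steps": [1,0,0,0.05,0,0,0,1,0,0,0.05,0,0,0,1,0,0,0,0,0,0]}}

```text
time_s: 30.5
eef_pos: [691.4, 149.6, 92.0]
tool_rot: [-3.14, 0.102, 0.01]
ft_force: [-1.4, -0.1, -0.2]
opening: 0.3
```

Emit:
{"name": "drive_tool", "arguments": {"steps": [1,0,0,0.05,0,0,0,1,0,0,0.05,0,0,0,1,0,0,0,0,0,0]}}

```text
time_s: 30.75
eef_pos: [691.7, 149.5, 89.9]
tool_rot: [-3.14, 0.103, 0.01]
ft_force: [0.2, -0.4, 0.1]
opening: 0.1
```

Emit:
{"name": "drive_tool", "arguments": {"steps": [1,0,0,0.05,0,0,0,1,0,0,0.05,0,0,0,1,0,0,0,0,0,0]}}

```text
time_s: 31.0
eef_pos: [691.7, 149.5, 87.7]
tool_rot: [-3.14, 0.103, 0.01]
ft_force: [0.2, 0.6, 0.4]
opening: 0.5
```

Emit:
{"name": "drive_tool", "arguments": {"steps": [1,0,0,0.05,0,0,0,1,0,0,0.05,0,0,0,1,0,0,0,0,0,0]}}

```text
time_s: 31.25
eef_pos: [692.1, 149.5, 86.7]
tool_rot: [-3.14, 0.103, 0.008]
ft_force: [-2.1, -1.2, 3.3]
opening: 0.6
```

Emit:
{"name": "drive_tool", "arguments": {"steps": [1,-0.02,0,0.05,0,0,0,1,0,0,0,0,0,0]}}

```text
time_s: 31.42
eef_pos: [692.2, 149.5, 86.5]
tool_rot: [-3.139, 0.103, 0.006]
ft_force: [-2.3, -0.4, 8.8]
opening: 0.7
```

All four corners touch at about 86.5 mm, which is home. Now lift over the panel and go round to its front.

Emit:
{"name": "drive_tool", "arguments": {"steps": [1,0,0,-1,0,0,0,1,0,0,-1,0,0,0,1,0,0,-1,0,0,0,1,0,0,-1,0,0,0,1,-0.95,0.32,0,0,0,0,1,-0.95,0.32,0,0,0,0,1,-0.95,0.32,0,0,0,0,1,-0.95,0.32,0,0,0,0,1,-0.95,0.32,0,0,0,0,1,-0.95,0.32,0,0,0,0,1,-0.95,0.32,0,0,0,0,1,-0.95,0.32,0,0,0,0,1,-0.95,0.32,0,0,0,0,1,-0.95,0.32,0,0,0,0,1,-0.95,0.32,0,0,0,0,1,-0.95,0.32,0,0,0,0,1,0,0,0,0,0,0,1,0,0,0,0,0,0]}}

```text
time_s: 32.92
eef_pos: [459.3, 87.7, 166.8]
tool_rot: [-3.14, 0.103, 0.008]
ft_force: [0.5, 0.0, 0.0]
opening: 0.8
```

Run:
```python
from h import *
go(465,118,80)
for n in('top','side'):
    d=read_camera(n); P=cloud(d);panel(P);lid(P,502); save(d,n+'7')
```

```text
t 32.92 now stz [452.7 117.3 166.8] F [0.5 0.  0. ] axes [[0.998, -0.066, -0.005], [-0.066, -0.998, -0.0]]
shift in tool axes (mm) [12.8 -0.7 86.7] in target axes [12.3 -0.7 86.8] turn rv tool [-0.     0.005 -0.001]
panel s 64 [494.  501.1 510.7] t range -10.939187711784045 246.58292552146483
fl 37 88.8; fr 37 88.4; bl 29 88.8; br 32 85.9; ext [-64.9  67.3] [-85.2  85.4]
panel s 84 [494.6 503.2 512.4] t range 200.03468596543755 247.97346365096755
fl 41 83.8; fr 22 84.9; bl 38 84.9; br 15 84.7; ext [-64.5  74.5] [-83.7  89.4]
```

View pics/side7.png

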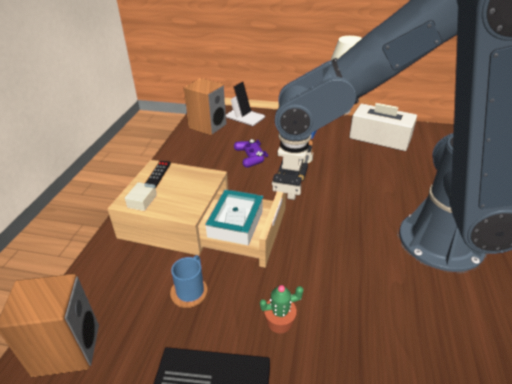

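The lid looks flat and the finger is in front of the panel at (285,190). Going down, then pushing.

Emit:
{"name": "drive_tool", "arguments": {"steps": [1,0,0,0.8,0,0,0,1,0,0,0.9,0,0,0,1,0,0,0.9,0,0,0,1,0,0,0.9,0,0,0,1,0,0,0.8,0,0,0,1,0,0,0,0,0,0,1,0.4,0,0,0,0,0,1,0.4,0,0,0,0,0,1,0.4,0,0,0,0,0,1,0.3,0,0,0,0,0,1,0.3,0,0,0,0,0,1,0.3,0,0,0,0,0,1,0.3,0,0,0,0,0,1,0.3,0,0,0,0,0]}}

```text
time_s: 34.18
eef_pos: [513.2, 84.2, 80.2]
tool_rot: [-3.14, 0.103, 0.01]
ft_force: [-3.1, -0.7, 2.2]
opening: 0.1
```

Emit:
{"name": "drive_tool", "arguments": {"steps": [1,0.3,0,0,0,0,0,1,0.4,0,0,0,0,0,1,0.4,0,0,0,0,0,1,0.4,0,0,0,0,0,1,0.4,0,0,0,0,0,1,0.4,0,0,0,0,0,1,0.4,0,0,0,0,0,1,0.4,0,0,0,0,0,1,0.4,0,0,0,0,0,1,0.4,0,0,0,0,0,1,0.4,0,0,0,0,0,1,0.4,0,0,0,0,0,1,0.3,0,0,0,0,0,1,0.3,0,0,0,0,0,1,0.2,0,0,0,0,0,1,0,0,0,0,0,0]}}

```text
time_s: 35.52
eef_pos: [623.4, 77.0, 79.3]
tool_rot: [-3.14, 0.103, 0.008]
ft_force: [0.2, 0.8, -0.2]
opening: 0.5
```

Run:
```python
from h import *
go(671,118,80)
d=read_camera('side'); save(d,'side8')
```

```text
t 35.52 now stz [617.  117.3  79.3] F [ 0.2  0.8 -0.2] axes [[0.998, -0.065, -0.005], [-0.065, -0.998, -0.0]]
shift in tool axes (mm) [54.  -0.7 -0.9] in target axes [54.  -0.7 -0.7] turn rv tool [-0.     0.005 -0.001]
```

View pics/side8.png

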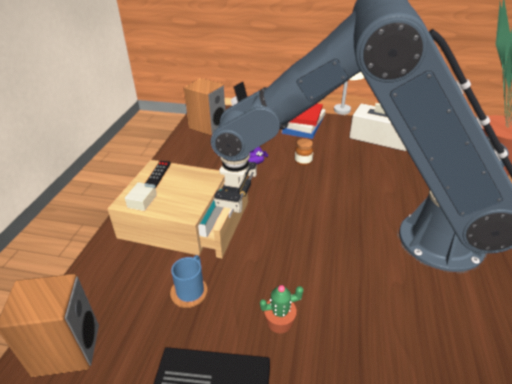

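The drawer is going in cleanly, and the lid is passing under the console top. Push on more slowly.

Emit:
{"name": "drive_tool", "arguments": {"steps": [1,0.3,0,0,0,0,0,1,0.3,0,0,0,0,0,1,0.3,0,0,0,0,0,1,0.3,0,0,0,0,0,1,0.3,0,0,0,0,0,1,0.3,0,0,0,0,0,1,0.2,0,0,0,0,0,1,0.1,0,0,0,0,0,1,0,0,0,0,0,0]}}

```text
time_s: 36.32
eef_pos: [665.1, 74.2, 79.2]
tool_rot: [-3.14, 0.103, 0.008]
ft_force: [0.6, 0.4, 0.3]
opening: 0.4
```

Emit:
{"name": "drive_tool", "arguments": {"steps": [1,0.1,0,0,0,0,0,1,0.1,0,0,0,0,0,1,0,0,0,0,0,0]}}

```text
time_s: 36.57
eef_pos: [668.7, 74.0, 79.2]
tool_rot: [-3.14, 0.103, 0.009]
ft_force: [-0.3, 0.4, 0.0]
opening: 0.5
```

Emit:
{"name": "drive_tool", "arguments": {"steps": [1,0.1,0,0,0,0,0,1,0,0,0,0,0,0]}}

```text
time_s: 36.73
eef_pos: [670.6, 73.9, 79.2]
tool_rot: [-3.14, 0.103, 0.009]
ft_force: [-0.7, -0.3, 0.1]
opening: 1.0
```

Emit:
{"name": "drive_tool", "arguments": {"steps": [1,0.1,0,0,0,0,0,1,0,0,0,0,0,0]}}

```text
time_s: 36.9
eef_pos: [672.6, 73.8, 79.1]
tool_rot: [-3.14, 0.103, 0.009]
ft_force: [-0.6, 0.6, -0.4]
opening: 0.6
```

Emit:
{"name": "drive_tool", "arguments": {"steps": [1,0.1,0,0,0,0,0,1,0,0,0,0,0,0]}}

```text
time_s: 37.07
eef_pos: [674.7, 73.7, 79.1]
tool_rot: [-3.14, 0.103, 0.009]
ft_force: [-0.2, -0.7, -0.1]
opening: 0.4
```

Emit:
{"name": "drive_tool", "arguments": {"steps": [1,0.1,0,0,0,0,0,1,0,0,0,0,0,0]}}

```text
time_s: 37.23
eef_pos: [676.7, 73.5, 79.0]
tool_rot: [-3.14, 0.103, 0.009]
ft_force: [-0.0, -0.5, 0.2]
opening: 0.6
```

Emit:
{"name": "drive_tool", "arguments": {"steps": [1,0.1,0,0,0,0,0,1,0,0,0,0,0,0]}}

```text
time_s: 37.4
eef_pos: [678.3, 73.4, 79.0]
tool_rot: [-3.14, 0.103, 0.01]
ft_force: [-2.7, -0.6, 0.7]
opening: 1.0
```

Run:
```python
from h import *
go(671,118,80)
d=read_camera('side'); cv2.imwrite('pics/side9c.png',cv2.resize(d['frame'][130:270,120:280,::-1],None,fx=4,fy=4))
P=cloud(d).reshape(-1,3); s=P@EX;t=P@EY;z=P[:,2]
m=(abs(z-116)<7)&(t>180)&(t<248)&(s>620)&(s<760)
for a in range(660,730,4):
    k=m&(s>=a)&(s<a+4); print(a,k.sum(),np.median(z[k]).round(1) if k.any() else '',end=' | ')
```

```text
t 37.4 now stz [672.1 117.3  79. ] F [-2.7 -0.6  0.7] axes [[0.998, -0.065, -0.007], [-0.065, -0.998, 0.0]]
shift in tool axes (mm) [-1.1 -0.7 -1. ] in target axes [-1.1 -0.7 -1. ] turn rv tool [-0.     0.007 -0.   ]
660 0  | 664 0  | 668 0  | 672 0  | 676 2 115.4 | 680 29 115.5 | 684 22 115.7 | 688 21 116.1 | 692 22 115.4 | 696 36 117.1 | 700 20 120.8 | 704 22 120.5 | 708 20 121.0 | 712 23 120.4 | 716 18 120.7 | 720 17 120.5 | 724 22 120.2 | 728 19 120.7 |
```

View pics/side9c.png

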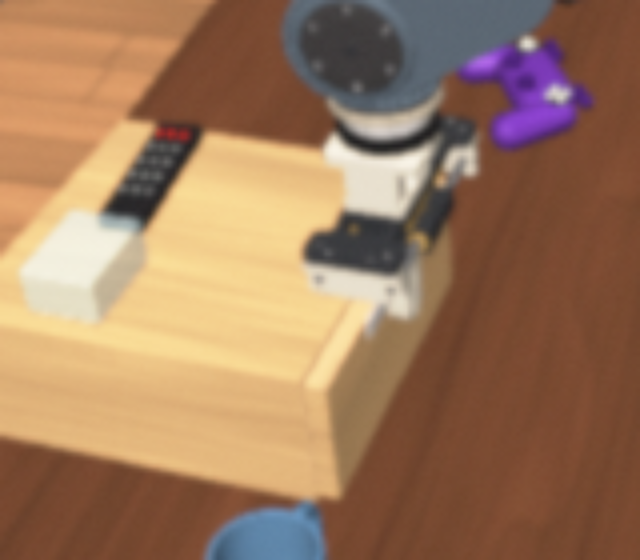

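Nearly flush. Keep pushing until the force shows the stop.

Emit:
{"name": "drive_tool", "arguments": {"steps": [1,0.05,0,0,0,0,0,1,0,0,0,0,0,0]}}

```text
time_s: 37.62
eef_pos: [678.3, 73.4, 79.0]
tool_rot: [-3.14, 0.103, 0.014]
ft_force: [-7.5, -0.4, 5.6]
opening: 0.3
```

Emit:
{"name": "drive_tool", "arguments": {"steps": [1,0.05,0,0,0,0,0,1,0,0,0,0,0,0]}}

```text
time_s: 37.78
eef_pos: [678.3, 73.4, 79.0]
tool_rot: [3.14, -0.103, -0.018]
ft_force: [-16.2, 0.4, 10.6]
opening: 0.3
```

Emit:
{"name": "drive_tool", "arguments": {"steps": [1,0.05,0,0,0,0,0,1,0,0,0,0,0,0]}}

```text
time_s: 37.95
eef_pos: [678.2, 73.4, 79.0]
tool_rot: [3.14, -0.102, -0.022]
ft_force: [-24.0, 0.4, 13.5]
opening: 0.6
```

It's on the hard stop. Back off, lift, and look from both cameras.

Emit:
{"name": "drive_tool", "arguments": {"steps": [1,-0.1,0,0,0,0,0,1,-0.2,0,0,0,0,0,1,-0.5,0,0,0,0,0,1,-1,0,0,0,0,0,1,-1,0,0,0,0,0,1,-1,0,-0.5,0,0,0,1,-1,0,-1,0,0,0,1,-1,0,-1,0,0,0,1,-1,0,-1,0,0,0,1,-1,0,-1,0,0,0,1,-1,0,-1,0,0,0,1,-1,0,-1,0,0,0,1,-1,0,-1,0,0,0,1,0,0,0,0,0,0,1,0,0,0,0,0,0,1,0,0,0,0,0,0]}}

```text
time_s: 39.28
eef_pos: [467.2, 87.2, 230.0]
tool_rot: [-3.14, 0.103, 0.008]
ft_force: [-0.2, -0.7, -0.1]
opening: 0.7
```

Run:
```python
from h import *
go(671,118,80)
for n in('top','side'):
    d=read_camera(n); save(d,n+'10'); Q=cloud(d)
    P=Q.reshape(-1,3); s=P@EX;t=P@EY;z=P[:,2]
    m=(abs(z-118)<8)&(t>-10)&(t<248)&(s>620)&(s<760); print(n,'front face s',np.percentile(s[m],[0.5,1,2]).round(1))
    P0=np.load(n+'0.npy')
    diff=np.abs(Q[...,2]-P0[...,2])>15
    cv2.imwrite('pics/'+n+'diff.png',diff.astype(np.uint8)*255)
```

```text
t 39.28 now stz [460.5 117.4 230. ] F [-0.2 -0.7 -0.1] axes [[0.998, -0.065, -0.005], [-0.065, -0.998, -0.0]]
shift in tool axes (mm) [211.3  -0.7 148.9] in target axes [210.5  -0.6 150. ] turn rv tool [-0.     0.005 -0.   ]
top front face s [677.3 677.8 679.2]
side front face s [678.1 678.5 679.8]
```

View pics/side10.png

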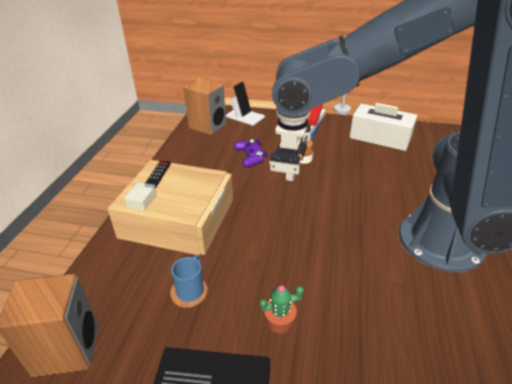

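View pics/top10.png

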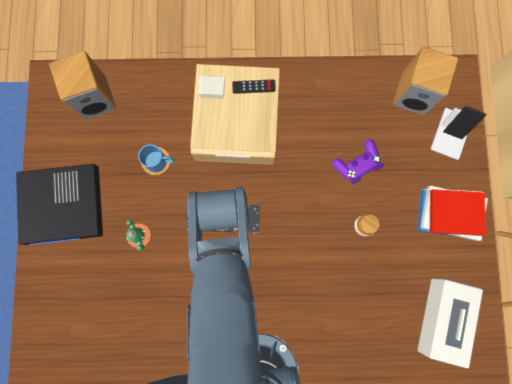

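The drawer is flush: its front runs (193–275, 157–163) in the top view. The mug, cactus, candle and controller sit at the same pixels as at the start. Handing in.

```bash
python3 -c "
from h import *
print(ctrl.finish_job()); print(ctrl.read_state()['time_s'])"
```

```text
the job is handed in; nothing more can be done
None
the job is handed in; nothing more can be done
```

The drawer is shut with the lid home on the tub, and I've handed the job in; the interface gave no verdict.

- **Drawer out:** I hooked the front panel from inside the gap and pulled the drawer to about 0.195 m. Pressing the first corners dragged it back to about 0.19 m, still past the 0.178 m mark.
- **Lid:** I pressed the four corners in turn with the closed fingertips. Force readings stayed at or below about 30 N; they were taken at the end of each small move. The back-left corner had come up about 2 mm by the second round and was pressed home again.
- **Touch check:** At the last touch all four corners met the finger at about 86.5 mm, where 86 mm is fully home.
- **Drawer shut:** I pushed it onto its hard stop, where it stayed put under 24 N. Then I backed the arm off, and it was touching nothing.

**Last checks:** Both cameras showed the drawer front flush and the bystanders where they started. The two cameras disagreed by up to about 5 mm on lid height, so I trusted the touch heights instead. The job was handed in at about 39 s of the 64 s allowed.

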